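# Square the pump drive up in its corner stop

### The arm

A 6-joint arm with a two-finger parallel gripper is mounted at the origin on the work surface. World frame = base frame: x ahead of the robot, y to its left, z up, the work surface at z = 0. Lengths are in m, angles in rad, forces in N, time in s.
With the tool pointing down it reaches from about 0.325 to 0.85 m from the base axis. Payload 15.5 kg.
Tool frame: the origin (TCP) lies at the very end of the fingers, on their centre line; the grasp point (between the pads) lies 19 mm behind it; y points along the fingers, x is the direction in which the jaws open and shut, and the axes are right-handed (so a half turn about y gives the same grasp; the last joint's range is limited). The gripper opens to 91 mm and grips with 3 to 60 N. Pads are 32 mm wide; open, the fingers measure 118 mm over their backs; the gripper's body (76 mm by 178 mm) begins 60 mm behind the grasp point.
Start: joints at [-1.395, 0.494, 1.345, -0, 1.302, -0.096], TCP at [0.167, -0.602, 0.214] pointing down, gripper open.
Joint ranges: [-2.91, 2.91], [-0.82, 2.16], [0.22, 2.67], [-1.22, 4.37], [0.12, 2.79], [-3.08, 3.08]. Speed limits (rad/s): [1.89, 1.89, 2.57, 3.01, 3.01, 3.01].

### API

Orientations are given as [roll, pitch, yaw] about the fixed x, y, z axes, in that order (R = Rz(yaw) Ry(pitch) Rx(roll)).
In Python, from plant import bot gives the robot as it stands.
- The arm moves only by the tool drive_tool, never from a script. Its argument "targets" is a list of rows, each a list of 3 entries, a list of its own where there are three numbers: the shift along the tool's x, y, z in cm, then the turn, a rotation vector about the tool's x, y, z in rad, then the opening, from -1 (shut) to 1 (fully open). In form: [[[tx, ty, tz], [rx, ry, rz], gripper], ...]. A call has 1 to 5 rows; each row shifts and turns the commanded pose from where the row before left it, along the tool's axes as they then stand; what a row does not reach is not made up. A row lasts 1/12 s, in which the tool goes at most 41.7 mm and 7.16 degrees, less where a joint would pass 70% of its speed; a pose out of reach is approached as far as the arm can. A call is refused whole if a number of a shift passes 4.17 or a number of a turn 0.125, either way. A call with a gripper value outside its range is refused whole. The fingers move at their own pace and stop on an object; "force" is the grip in N (left out, the last holds). Time passes only in rows, so rows that do not move let the fingers close. It gives the time, the measured TCP pose, the force and the opening at its end, in the units of the state.
- bot.read_state(): the state, without advancing time (a new reading comes with each control period).
- bot.capture(name): name is "scene" or "top" or "wrist"; returns (picture, depth): 420x560x3 uint8, blue, green, red; 420x560 float32, m along the optical axis (not along the pixel's ray), 0 where there is no reading.
- bot.camera_model(name): a dict with "fovy" (degrees; the focal length in pixels is half the picture's height over the tangent of half this angle, whatever the lens; pixels are square), "cx", "cy" (the principal point, pixels), "eye" and "rotation" of the camera in the world; the wrist camera has in their place "tool_from_camera" (4x4, takes a point from camera to tool coordinates, whose origin is the TCP and whose axes are the tool frame's). Camera axes: x right, y down, z forward; pixel columns grow to the right and rows downward; lengths in m; the calibration is good to about 2 mm. The wrist camera is an equidistant fisheye: a pixel r from the principal point sees the ray r / f radians off the axis. A picture is of the moment at which its call begins: read the wrist's pose just before it. camera_model takes no time and is no camera call.
- bot.sign_off(): hands the job in, once; it reports no verdict.
The state is a dict: "time_s": time; "joint_pos": joint angles; "qvel": joint speeds; "joint_torque": joint torques, N m; "tool_pos": TCP position; "eef_rot": TCP orientation; "contact_force": force on the tool from outside, world axes, zero at the start; "ft_torque": the same for the moment, N m; "grip_width": finger opening in m.
Only numpy, scipy, OpenCV 4.12 (cv2) and the standard library are available. Lean on these libraries where they do the work, as an engineer would, in place of code of your own. Each camera call takes 0.05 s, during which the arm holds its last target.

### The job

Push the pump drive (the grey box with the round pump head on top) along the bench into the corner made by the two aluminium stop bars, until it sits square and fully home against both bars, then draw clear. Only push its casing: it stays down flat on the bench all the time, and the delicate round head on top must not be touched. Leave everything else on the bench where it stands.

Things in the scene. Friction and masses are not known exactly. Their poses are not given: they have to be found in the camera images.
- pump: the pump drive: loose grey casing, 90 mm along its x, 120 mm along its y, 45 mm tall, 0.5 to 0.9 kg, with a round head on top (60 mm in all). Origin at the centre of its underside, z up; dark panel and small knob on its -x face. Its axes start within 0.5 rad of the corner stop's and end parallel to them. Sliding it takes roughly 2 to 10 N
- pump_head: the delicate round head fixed on top of the pump casing: 68 mm across, from 45 to 60 mm above the bench; origin at the centre of its underside, 45 mm above the pump's origin. Not to be touched
- corner_stop: two fixed bars, 25 mm tall, 14 mm thick, in an L. Origin: on the bench where the centre of the pump's underside belongs. Long bar: inner face x = +45 mm, y -215 to +85 mm. Short bar: inner face y = +60 mm, x -45 to +45 mm. Open towards -x (robot) and -y; the pump starts there, 60 to 110 mm to -x and 70 to 150 mm to -y of home. The L is yawed up to 0.3 rad from the world axes
- power_unit: bystander: loose grey box with the same casing as the pump (90 x 120 x 45 mm) but a flat slotted top and no round head; origin at the centre of its underside; leave it alone
- media_bottle: bystander: loose clear glass bottle with a screw cap, 68 mm across, 150 mm tall, behind the long bar; origin at the centre of its underside
- beaker: bystander: loose empty glass beaker, 70 mm across, 90 mm tall, beyond the short bar; origin at the centre of its underside
- jar: bystander: loose squat white jar, 64 mm across, 60 mm tall; origin at the centre of its underside
- vial_rack: bystander: loose white block 50 x 110 mm, 35 mm tall, with four capped vials standing to 73 mm, behind the long bar; origin at the centre of its underside
- wrench: bystander: loose steel wrench 120 mm long, lying beside the outer face of the short bar; origin on its underside

How it is judged:
By the outcome, as a careful person would: the job done as asked, in the order asked, and still so for the second after the job is handed in, with the robot touching nothing.
It also fails if it takes over 48 s, if anything falls off the work surface, if the arm or the gripper's body presses on something with over 40 N, if the wrist force passes 120 N, or if a joint passes its speed limit or range.

## Working session

There is one attempt and no reset: what is moved stays moved. The work goes in short steps, Python scripts to look and compute and a tool call to move; the robot and the scene stay as the last step left them, time stands still between calls to the robot, and variables do not carry over. Pictures are saved under pics/ and viewed, and the job is handed in when it is done.

Besides the shell and the picture viewer there is one more tool, called after "Request:" as name(argument=value, ...), one argument or row to a line, values as JSON. drive_tool: Moves the arm, as the interface text tells. Its arguments: {"type":"object","properties":{"targets":{"type":"array"},"force":{"type":"number"}},"required":["targets"]}

```bash
ls; mkdir -p pics; python3 - <<'E'
from plant import bot
import cv2,numpy as np
print(bot.read_state())
for n in("scene","top"):
    p,d=bot.capture(n); cv2.imwrite(f"pics/{n}0.png",p); np.save(f"{n}0.npy",d); cv2.imwrite(f"{n}0.png",p)
    print(n,bot.camera_model(n))
print(bot.camera_model("wrist"))
E
```

```text
pics
{'time_s': 0.0, 'joint_pos': array([-1.39551845e+00,  4.94166159e-01,  1.34613090e+00,  2.07063160e-05,
        1.30247968e+00, -9.54805794e-02]), 'qvel': array([ 0.00112293,  0.00085104,  0.00104901, -0.00079667, -0.00012175,
       -0.00063618]), 'joint_torque': array([ 1.41554334e-03, -8.78811622e+01, -3.81858230e+01,  7.07985694e-02,
        5.32671623e-02, -1.49654188e-04]), 'tool_pos': array([ 0.16712033, -0.6018559 ,  0.21334892]), 'eef_rot': array([-1.57066357e+00,  1.17679827e-03, -1.30004329e+00]), 'contact_force': array([-0.34060931, -0.24260117, -0.53242664]), 'ft_torque': array([ 0.01142885,  0.05384241, -0.01048224]), 'grip_width': 0.0912585968105865}
scene {'fovy': 45.56008013467145, 'cx': 277.56407458054053, 'cy': 203.2963631614864, 'eye': array([ 1.64311786, -0.17443082,  1.15363565]), 'rotation': array([-2.40615904e+00,  6.42814822e-04,  1.41414376e+00])}
top {'fovy': 44.240407284842014, 'cx': 268.0292500506751, 'cy': 203.99847951887085, 'eye': array([ 0.40039104, -0.03409815,  1.3501999 ]), 'rotation': array([-2.96490299,  0.01883178, -1.55530804])}
{'fovy': 65.70646984690485, 'cx': 277.4879099496578, 'cy': 210.665048607184, 'tool_from_camera': array([[ 9.99999906e-01,  4.28494625e-04, -6.74607128e-05,
        -1.03640239e-03],
       [ 1.78709702e-04, -2.65267659e-01,  9.64174796e-01,
        -1.71352676e-01],
       [ 3.95248572e-04, -9.64174717e-01, -2.65267711e-01,
         7.52790122e-02],
       [ 0.00000000e+00,  0.00000000e+00,  0.00000000e+00,
         1.00000000e+00]])}
```

View pics/scene0.png

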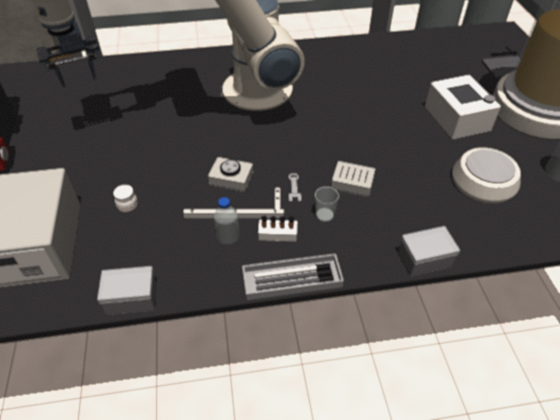

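View pics/top0.png

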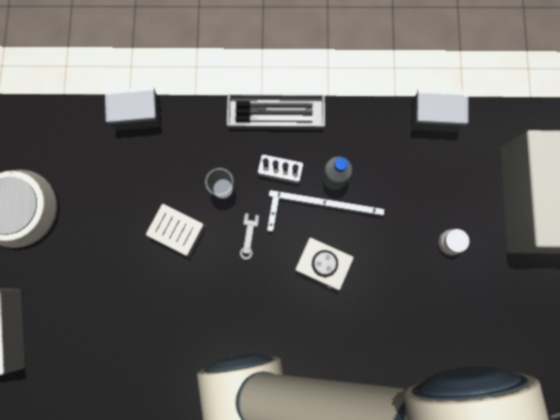

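The top view shows the pump at about (325,264) and the L with its corner near (273,194). The bottle (338,172), rack (280,168), beaker (220,184), wrench (249,236), power unit (175,230) and jar (455,241) stand clear. Next I measure.

```bash
cat > h.py <<'E'
import numpy as np,cv2
from scipy.spatial.transform import Rotation as R
from plant import bot
def cam(n):
    m=bot.camera_model(n); f=210/np.tan(np.radians(m['fovy'])/2)
    return f,m['cx'],m['cy'],np.array(m['eye']),R.from_euler('xyz',m['rotation']).as_matrix()
def rays(n,px):
    f,cx,cy,e,M=cam(n); px=np.atleast_2d(px).astype(float)
    d=np.c_[(px[:,0]-cx)/f,(px[:,1]-cy)/f,np.ones(len(px))]
    return e,d@M.T
def plane(n,px,z):
    e,d=rays(n,px); t=(z-e[2])/d[:,2]; return e+d*t[:,None]
def depthpt(n,px,D):
    e,d=rays(n,px); px=np.atleast_2d(px).astype(int); return e+d*D[px[:,1],px[:,0]][:,None]
def project(n,P):
    f,cx,cy,e,M=cam(n); c=(np.atleast_2d(P)-e)@M
    return np.c_[c[:,0]/c[:,2]*f+cx,c[:,1]/c[:,2]*f+cy]
def twoview(pa,pb):
    ea,da=rays('scene',pa);eb,db=rays('top',pb);da=da[0];db=db[0]
    t=np.linalg.lstsq(np.c_[da,-db],eb-ea,rcond=None)[0]
    A=ea+da*t[0];B=eb+db*t[1];return (A+B)/2,np.linalg.norm(A-B)
E
python3 - <<'E'
from h import *
for n,roi in(("top",(225,150,400,300)),("scene",(170,140,400,245))):
    p=cv2.imread(n+"0.png");D=np.load(n+"0.npy")
    x0,y0,x1,y1=roi
    c=cv2.resize(p[y0:y1,x0:x1],None,fx=3.4,fy=3.4,interpolation=cv2.INTER_CUBIC); cv2.imwrite(f"pics/{n}_crop.png",c)
    m=(p.min(2)>90).astype(np.uint8)
    mm=np.zeros_like(m);mm[y0:y1,x0:x1]=m[y0:y1,x0:x1]
    for k in cv2.findContours(mm,cv2.RETR_EXTERNAL,cv2.CHAIN_APPROX_NONE)[0]:
        if cv2.contourArea(k)<40: continue
        r=cv2.minAreaRect(k);print(n,cv2.contourArea(k),np.round(r[0]),np.round(r[1],1),np.round(cv2.boxPoints(r),1).tolist())
        print('  depth at centre',np.round(depthpt(n,r[0],D),3))
E
```

```text
top 1814.5 [324. 263.] [50.4 38.4] [[293.29998779296875, 270.70001220703125], [308.79998779296875, 235.60000610351562], [354.8999938964844, 256.1000061035156], [339.29998779296875, 291.1000061035156]]
  depth at centre [[ 0.483 -0.148  0.057]]
top 422.0 [249. 236.] [15.5 46.2] [[238.1999969482422, 258.29998779296875], [243.8000030517578, 212.39999389648438], [259.20001220703125, 214.3000030517578], [253.60000610351562, 260.20001220703125]]
  depth at centre [[0.553 0.044 0.01 ]]
top 1036.0 [326. 210.] [ 41. 117.] [[267.0, 190.0], [384.0, 190.0], [384.0, 231.0], [267.0, 231.0]]
  depth at centre [[ 0.626 -0.157 -0.001]]
top 112.0 [228. 183.] [ 7. 28.] [[225.0, 197.0], [225.0, 169.0], [232.0, 169.0], [232.0, 197.0]]
  depth at centre [[0.696 0.101 0.006]]
top 101.5 [331. 166.] [ 9.2 19.2] [[324.3999938964844, 174.10000610351562], [328.20001220703125, 155.1999969482422], [337.20001220703125, 157.0], [333.3999938964844, 175.89999389648438]]
  depth at centre [[ 0.72  -0.161  0.107]]
top 868.5 [280. 168.] [44.2 21.2] [[256.20001220703125, 173.39999389648438], [260.6000061035156, 152.69999
[... 462 characters left out ...]
0.714 -0.151  0.101]]
scene 515.0 [326. 203.] [34. 23.] [[315.0, 186.0], [338.0, 186.0], [338.0, 220.0], [315.0, 220.0]]
  depth at centre [[0.714 0.114 0.091]]
scene 203.5 [294. 187.] [28. 13.] [[288.0, 173.0], [301.0, 173.0], [301.0, 201.0], [288.0, 201.0]]
  depth at centre [[0.558 0.051 0.008]]
scene 814.5 [353. 174.] [40.8 22. ] [[331.20001220703125, 181.0], [335.5, 159.5], [375.5, 167.5], [371.20001220703125, 189.0]]
  depth at centre [[0.571 0.235 0.049]]
scene 783.5 [230. 170.] [42.  22.4] [[207.3000030517578, 176.89999389648438], [211.39999389648438, 154.89999389648438], [252.60000610351562, 162.60000610351562], [248.5, 184.60000610351562]]
  depth at centre [[ 0.504 -0.146  0.062]]
```

```bash
ls pics
```

```text
scene0.png
scene_crop.png
top0.png
top_crop.png
```

View pics/top_crop.png

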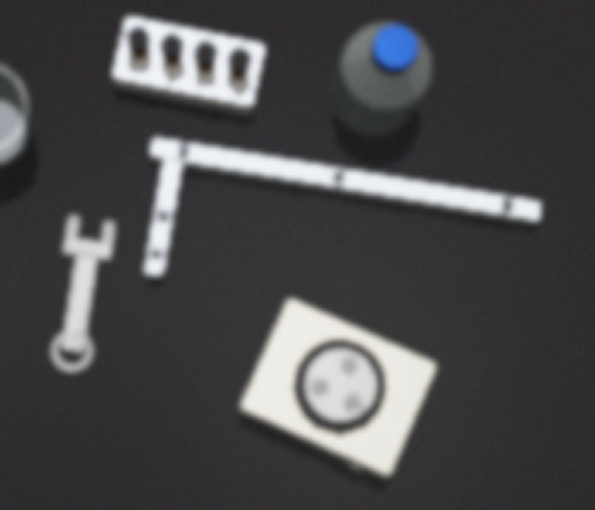

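View pics/scene_crop.png

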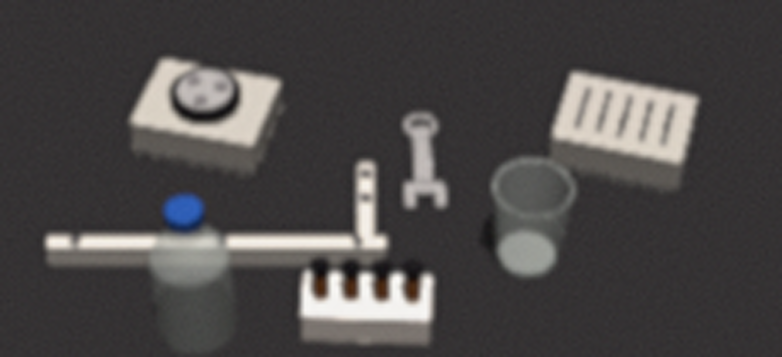

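```bash
cat > meas.py <<'E'
from h import *
def fitrect(n,p,roi,z,thr):
    x0,y0,x1,y1=roi; S=4
    g=cv2.resize(p[y0:y1,x0:x1].min(2),None,fx=S,fy=S,interpolation=cv2.INTER_LINEAR)
    m=(g>thr).astype(np.uint8)
    ks=cv2.findContours(m,cv2.RETR_EXTERNAL,cv2.CHAIN_APPROX_NONE)[0]
    k=max(ks,key=cv2.contourArea)[:,0]
    px=(k+.5)/S-.5+[x0,y0]
    return plane(n,px,z)[:,:2]
def rect(P):
    r=cv2.minAreaRect((P*1000).astype(np.float32)); (c,s,a)=r
    if s[0]>s[1]: s=(s[1],s[0]);a-=90   # a: dir of the short side (pump x)
    a=(a+90)%180-90
    return np.round(c,1),np.round(s,1),round(np.radians(a),4)
E
python3 - <<'E'
from meas import *
T=cv2.imread("top0.png");S=cv2.imread("scene0.png")
print(T[272,305:350:6].min(1) if 0 else T[262,304],T[210,350],S[170,218],S[178,220],S[212,195])
for thr in(100,130,150):
    print('pump top',thr,rect(fitrect("top",T,(285,228,362,300),.045,thr)))
    print('pump sc',thr,rect(fitrect("scene",S,(200,150,260,195),.045,thr+50 if thr<130 else thr+30)))
# bars
def linefit(P): 
    vx,vy,x,y=cv2.fitLine((P*1000).astype(np.float32),cv2.DIST_HUBER,0,.01,.01)[:,0]; return np.round((x,y),1),np.round((vx,vy),4)
P=fitrect("top",T,(262,185,392,236),.025,120)
print('bars extents');
for _ in [0]:
    k=(P*1000).astype(np.float32)
    ap=cv2.approxPolyDP(k.reshape(-1,1,2),4,True)[:,0];print(np.round(ap,1).tolist())
S2=S
P=fitrect("scene",S,(180,185,290,218),.025,170)
ap=cv2.approxPolyDP((P*1000).astype(np.float32).reshape(-1,1,2),4,True)[:,0];print('sc',np.round(ap,1).tolist())
# two-view heights: bar corner far ends, pump corners
print(twoview((170+46/3.4-.35,140+240/3.4),(225+541/3.4,150+210/3.4)))
print(twoview((170+366/3.4,140+163/3.4),(225+154/3.4,150+275/3.4)))
print('pump corners',twoview((170+162/3.4,140+60/3.4),(225+241/3.4,0+150+407/3.4)))
for a in((170+162/3.4,140+58/3.4),(170+282/3.4,140+76/3.4),(170+258/3.4,140+146/3.4),(170+131/3.4,140+122/3.4)): print(np.round(plane('scene',a,.045),3))
for a in((241,407),(291,298),(438,364),(390,477)): print('t',np.round(plane('top',(225+a[0]/3.4,150+a[1]/3.4),.045),3))
E
```

```text
[231 236 238] [97 97 96] [196 208 216] [146 155 162] [206 216 225]
pump top 100 (array([ 484.1, -148.7]), array([ 95.6, 124.9]), np.float64(-0.4183))
pump sc 100 (array([ 484.7, -145. ]), array([ 90.6, 118.5]), np.float64(-0.4116))
pump top 130 (array([ 484.3, -148.9]), array([ 92.3, 122.2]), np.float64(-0.4162))
pump sc 130 (array([ 485. , -145.2]), array([ 88.4, 117.3]), np.float64(-0.4178))
pump top 150 (array([ 484.4, -149. ]), array([ 90.4, 120.6]), np.float64(-0.4161))
pump sc 150 (array([ 485. , -145.1]), array([ 84.1, 113.8]), np.float64(-0.4196))
bars extents
[[570.7000122070312, -2.9000000953674316], [570.9000244140625, -19.700000762939453], [653.2000122070312, -35.5], [612.2000122070312, -296.3999938964844], [614.2999877929688, -304.20001220703125], [624.7999877929688, -305.79998779296875], [631.2000122070312, -293.0], [674.9000244140625, -11.699999809265137], [662.2000122070312, -6.0], [652.2999877929688, -15.300000190734863]]
sc [[645.2000122070312, -143.5], [651.5999755859375, -141.1999969482422], [667.5999755859375, -33.79999923706055], [656.2000122070312, -35.900001525878906], [639.7999877929688, -139.1999969482422]]
(array([ 0.61977284, -0.30313867,  0.02646335]), np.float64(0.005545437402041087))
(array([ 0.56706764, -0.00869053,  0.02187525]), np.float64(0.00740716426426668))
pump corners (array([ 0.46368536, -0.12864682,  0.07870016]), np.float64(0.10286841779032534))
[[ 0.421 -0.18   0.045]]
[[ 0.464 -0.069  0.045]]
[[ 0.553 -0.102  0.045]]
[[ 0.503 -0.215  0.045]]
t [[ 0.467 -0.078  0.045]]
t [[ 0.548 -0.115  0.045]]
t [[ 0.5   -0.224  0.045]]
t [[ 0.417 -0.187  0.045]]
```

```bash
cat > plan.py <<'E'
import sys
from h import *
# usage: plan.py x y z yaw(world, of tool x)  [rows n]  -> rows in tool axes, mm/rad in cm
def plan(goal,yaw,n=None,vmax=3.0,wmax=.12):
    s=bot.read_state(); p=np.array(s['tool_pos']); M=R.from_euler('xyz',s['eef_rot'])
    G=R.from_euler('xyz',[-np.pi/2,0,yaw])
    rv=(M.inv()*G).as_rotvec(); d=np.array(goal)-p
    n=n or int(np.ceil(max(np.linalg.norm(d)*100/vmax,np.linalg.norm(rv)/wmax)))
    print('t',round(s['time_s'],2),'tcp',np.round(p,4),'rpy',np.round(s['eef_rot'],3),'n',n,'F',np.round(s['contact_force'],1),'w',round(s['grip_width'],3))
    for i in range(min(n,20)):
        Mi=M*R.from_rotvec(rv*i/n)
        print([np.round(Mi.inv().apply(d/n)*100,2).tolist(),np.round(rv/n,3).tolist()])
if __name__=="__main__":
    a=[float(v) for v in sys.argv[1:]]
    plan(a[:3],a[3],int(a[4]) if len(a)>4 else None)
E
python3 plan.py .405 -.101 .16 1.154
```

```text
t 0.1 tcp [ 0.1671 -0.6019  0.2134] rpy [-1.571e+00  1.000e-03 -1.300e+00] n 21 F [-0.4 -0.6  0.8] w 0.091
[[-1.99, 0.26, 1.73], [-0.0, -0.117, -0.0]]
[[-1.78, 0.26, 1.95], [-0.0, -0.117, -0.0]]
[[-1.54, 0.26, 2.14], [-0.0, -0.117, -0.0]]
[[-1.28, 0.26, 2.31], [-0.0, -0.117, -0.0]]
[[-1.0, 0.26, 2.44], [-0.0, -0.117, -0.0]]
[[-0.71, 0.26, 2.54], [-0.0, -0.117, -0.0]]
[[-0.41, 0.26, 2.61], [-0.0, -0.117, -0.0]]
[[-0.1, 0.26, 2.64], [-0.0, -0.117, -0.0]]
[[0.21, 0.26, 2.63], [-0.0, -0.117, -0.0]]
[[0.51, 0.26, 2.59], [-0.0, -0.117, -0.0]]
[[0.81, 0.25, 2.51], [-0.0, -0.117, -0.0]]
[[1.1, 0.25, 2.4], [-0.0, -0.117, -0.0]]
[[1.37, 0.25, 2.26], [-0.0, -0.117, -0.0]]
[[1.62, 0.25, 2.08], [-0.0, -0.117, -0.0]]
[[1.86, 0.25, 1.88], [-0.0, -0.117, -0.0]]
[[2.06, 0.25, 1.65], [-0.0, -0.117, -0.0]]
[[2.24, 0.25, 1.4], [-0.0, -0.117, -0.0]]
[[2.39, 0.25, 1.13], [-0.0, -0.117, -0.0]]
[[2.5, 0.25, 0.84], [-0.0, -0.117, -0.0]]
[[2.58, 0.25, 0.54], [-0.0, -0.117, -0.0]]
```

Request:
drive_tool(
  targets=[
    [[-2.0,0.26,1.7],[0,-0.117,0],-0.12],
    [[-1.8,0.26,1.95],[0,-0.117,0],-0.12],
    [[-1.5,0.26,2.1],[0,-0.117,0],-0.12],
    [[-1.3,0.26,2.3],[0,-0.117,0],-0.12],
    [[-1.0,0.26,2.4],[0,-0.117,0],-0.12],
  ],
)

```text
time_s: 0.52
tool_pos: [0.223, -0.4821, 0.2005]
eef_rot: [-1.57, 0.001, -0.709]
contact_force: [0.7, -0.1, 0.6]
grip_width: 0.0608
```

Request:
drive_tool(
  targets=[
    [[-0.7,0.26,2.5],[0,-0.117,0],-0.12],
    [[-0.4,0.26,2.6],[0,-0.117,0],-0.12],
    [[-0.1,0.26,2.6],[0,-0.117,0],-0.12],
    [[0.2,0.26,2.6],[0,-0.117,0],-0.12],
    [[0.5,0.26,2.6],[0,-0.117,0],-0.12],
  ],
)

```text
time_s: 0.93
tool_pos: [0.2789, -0.364, 0.1877]
eef_rot: [-1.571, 0.0, -0.124]
contact_force: [-0.2, -0.2, -0.1]
grip_width: 0.0402
```

Request:
drive_tool(
  targets=[
    [[0.8,0.26,2.5],[0,-0.117,0],-0.12],
    [[1.1,0.26,2.4],[0,-0.117,0],-0.12],
    [[1.4,0.26,2.3],[0,-0.117,0],-0.12],
    [[1.6,0.26,2.1],[0,-0.117,0],-0.12],
    [[1.9,0.26,1.9],[0,-0.117,0],-0.12],
  ],
)

```text
time_s: 1.35
tool_pos: [0.3355, -0.2438, 0.1747]
eef_rot: [-1.571, 0.0, 0.461]
contact_force: [1.0, 0.4, 0.6]
grip_width: 0.0398
```

```bash
python3 plan.py .400 -.101 .13 1.154
```

```text
t 1.35 tcp [ 0.3355 -0.2438  0.1747] rpy [-1.571  0.     0.461] n 6 F [1.  0.4 0.6] w 0.04
[[2.02, 0.75, 1.65], [-0.0, -0.116, 0.0]]
[[2.2, 0.75, 1.41], [-0.0, -0.116, 0.0]]
[[2.35, 0.75, 1.15], [-0.0, -0.116, 0.0]]
[[2.46, 0.75, 0.87], [-0.0, -0.116, 0.0]]
[[2.55, 0.75, 0.58], [-0.0, -0.116, 0.0]]
[[2.6, 0.75, 0.28], [-0.0, -0.116, 0.0]]
```

Request:
drive_tool(
  targets=[
    [[2.0,0.75,1.65],[0,-0.116,0],-0.12],
    [[2.2,0.75,1.4],[0,-0.116,0],-0.12],
    [[2.35,0.75,1.15],[0,-0.116,0],-0.12],
    [[2.45,0.75,0.9],[0,-0.116,0],-0.12],
    [[2.55,0.75,0.6],[0,-0.116,0],-0.12],
  ],
)

```text
time_s: 1.77
tool_pos: [0.3893, -0.125, 0.137]
eef_rot: [-1.571, 0.0, 1.041]
contact_force: [0.2, -0.5, -0.2]
grip_width: 0.0404
```

Request:
drive_tool(
  targets=[
    [[2.6,0.75,0.3],[0,-0.116,0],-0.12],
    [[0,0,0],[0,0,0],-0.12],
  ],
)

```text
time_s: 1.93
tool_pos: [0.4001, -0.0991, 0.1288]
eef_rot: [-1.569, -0.001, 1.161]
contact_force: [-0.8, -0.7, -0.4]
grip_width: 0.04
```

```bash
python3 - <<'E'
from h import *
s=bot.read_state();print(s['tool_pos'],s['eef_rot'],s['joint_pos'])
p,d=bot.capture("wrist");cv2.imwrite("pics/w1.png",p);np.save("w1.npy",d);np.save("w1pose.npy",np.r_[s['tool_pos'],s['eef_rot']])
E
```

```text
[ 0.40014294 -0.09908453  0.1288236 ] [-1.56898821e+00 -6.53264465e-04  1.16115367e+00] [-3.88426559e-01  3.30030482e-01  1.94951609e+00  9.09425371e-04
  8.63840140e-01 -1.55017213e+00]
```

View pics/w1.png

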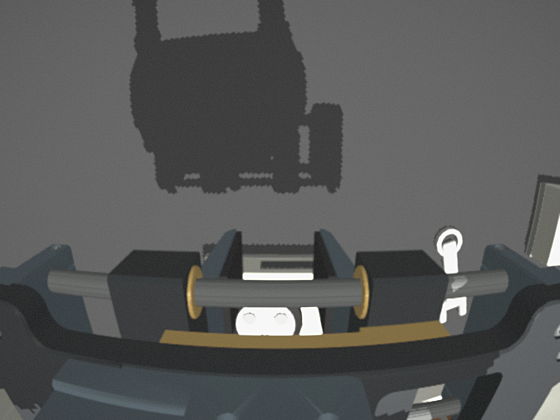

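```bash
python3 - <<'E'
import cv2
p=cv2.imread("pics/w1.png")[215:345,180:340];cv2.imwrite("pics/w1c.png",cv2.resize(p,None,fx=4.5,fy=4.5,interpolation=cv2.INTER_CUBIC))
p=cv2.imread("pics/top0.png")[225:300,285:362];cv2.imwrite("pics/t1c.png",cv2.resize(p,None,fx=7,fy=7,interpolation=cv2.INTER_CUBIC))
E
```

```text
(no output)
```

View pics/w1c.png

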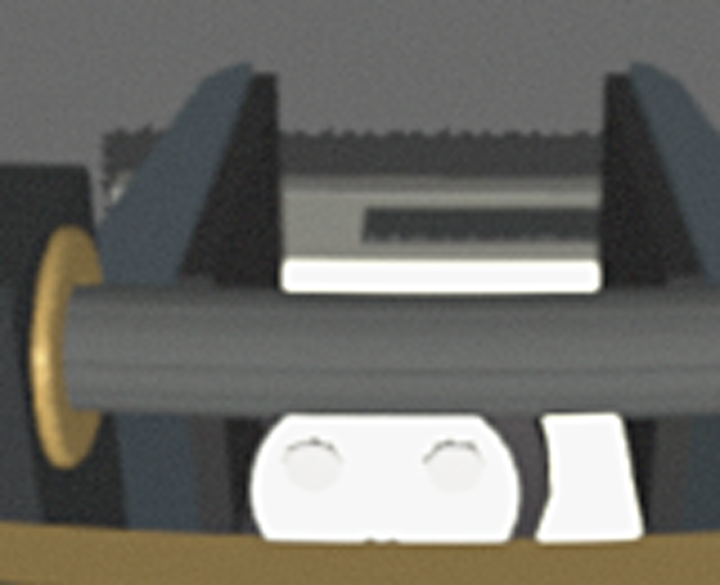

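View pics/t1c.png

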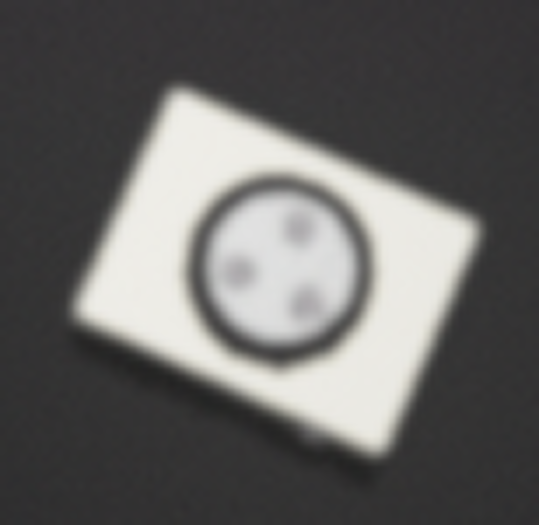

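Request:
drive_tool(
  targets=[
    [[0,3,0],[0,0,0],-0.12],
    [[0,3,0],[0,0,0],-0.12],
    [[0,3,0],[0,0,0],-0.12],
    [[0,1.5,0],[0,0,0],-0.12],
    [[0,0.8,0],[0,0,0],-0.12],
  ],
)

```text
time_s: 2.4
tool_pos: [0.3987, -0.1027, 0.0153]
eef_rot: [-1.568, 0.0, 1.149]
contact_force: [0.8, 0.6, 0.4]
grip_width: 0.0403
```

Request:
drive_tool(
  targets=[
    [[0,0,-0.8],[0,0,0],-0.12],
    [[0,0,-0.6],[0,0,0],-0.12],
    [[0,0,-0.5],[0,0,0],-0.12],
    [[0,0,-0.4],[0,0,0],-0.12],
    [[0,0,-0.3],[0,0,0],-0.12],
  ],
)

```text
time_s: 2.82
tool_pos: [0.4248, -0.1136, 0.0178]
eef_rot: [-1.573, -0.0, 1.151]
contact_force: [-0.0, -0.4, -0.2]
grip_width: 0.0403
```

Request:
drive_tool(
  targets=[
    [[0,0,-0.3],[0,0,0],-0.12],
    [[0,0,-0.3],[0,0,0],-0.12],
    [[0,0,-0.3],[0,0,0],-0.12],
    [[0,0,-0.3],[0,0,0],-0.12],
  ],
)

```text
time_s: 3.15
tool_pos: [0.4335, -0.1174, 0.0169]
eef_rot: [-1.569, 0.0, 1.151]
contact_force: [-3.8, 3.0, 4.0]
grip_width: 0.0401
```

```bash
python3 - <<'E'
from h import *
s=bot.read_state();print(s['time_s'],s['tool_pos'],s['eef_rot'],s['contact_force'])
for n in("top","wrist"):
    p,d=bot.capture(n);cv2.imwrite(f"pics/{n}2.png",p)
a=cv2.imread("pics/top2.png")[150:310,225:400];b=cv2.imread("pics/wrist2.png")[200:345,150:340]
cv2.imwrite("pics/m2.png",np.hstack([cv2.resize(a,(400,366)),cv2.resize(b,(400,366))]))
E
```

```text
3.15 [ 0.43352155 -0.11740022  0.01691363] [-1.56860930e+00  2.19305233e-05  1.15104723e+00] [-3.81667177  2.95581573  3.99424819]
```

View pics/m2.png

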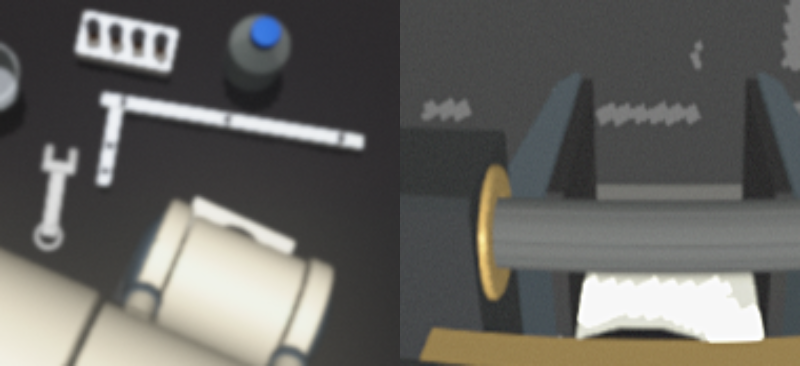

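Request:
drive_tool(
  targets=[
    [[0,0,-0.4],[0,-0.02,0],-0.12],
    [[0,0,-0.5],[0,-0.02,0],-0.12],
    [[0,0,-0.5],[0,-0.02,0],-0.12],
    [[0,0,-0.5],[0,-0.02,0],-0.12],
    [[0,0,-0.5],[0,-0.02,0],-0.12],
  ],
)

```text
time_s: 3.67
tool_pos: [0.457, -0.1268, 0.0168]
eef_rot: [-1.571, -0.0, 1.253]
contact_force: [-2.4, -1.4, -2.0]
grip_width: 0.0401
```

Request:
drive_tool(
  targets=[
    [[0,0,-0.5],[0,-0.02,0],-0.12],
    [[0,0,-0.5],[0,-0.02,0],-0.12],
    [[0,0,-0.5],[0,-0.02,0],-0.12],
    [[0,0,-0.5],[0,-0.02,0],-0.12],
    [[0,0,-0.5],[0,-0.02,0],-0.12],
  ],
)

```text
time_s: 4.08
tool_pos: [0.4813, -0.1337, 0.0169]
eef_rot: [-1.571, 0.0, 1.353]
contact_force: [-2.0, -0.8, -0.9]
grip_width: 0.04
```

```bash
python3 - <<'E'
from h import *
s=bot.read_state();print(s['time_s'],s['tool_pos'],s['eef_rot'],s['contact_force'])
for n in("top","scene","wrist"):
    p,d=bot.capture(n);cv2.imwrite(f"pics/{n}3.png",p)
a=cv2.imread("pics/top3.png")[150:310,225:400];b=cv2.imread("pics/scene3.png")[130:250,170:350]
cv2.imwrite("pics/m3.png",np.hstack([cv2.resize(a,(400,366)),cv2.resize(b,(400,266+100))]))
E
```

```text
4.0833 [ 0.48126285 -0.13373722  0.01690262] [-1.57079069e+00  4.89723679e-06  1.35301014e+00] [-2.04308248 -0.83237826 -0.93587626]
```

View pics/m3.png

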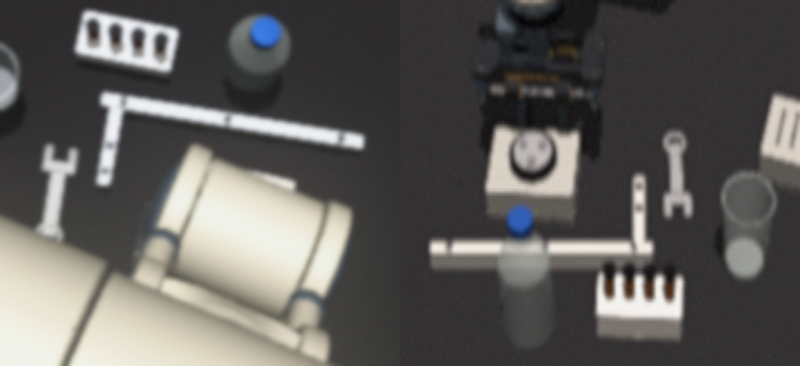

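Request:
drive_tool(
  targets=[
    [[0,0,-0.5],[0,-0.02,0],-0.12],
    [[0,0,-0.5],[0,-0.02,0],-0.12],
    [[0,0,-0.5],[0,-0.02,0],-0.12],
    [[0,0,-0.5],[0,0,0],-0.12],
    [[0,0,-0.5],[0,0,0],-0.12],
  ],
)

```text
time_s: 4.65
tool_pos: [0.5055, -0.1381, 0.0169]
eef_rot: [-1.57, -0.0, 1.411]
contact_force: [-5.9, 1.2, 3.6]
grip_width: 0.0399
```

Request:
drive_tool(
  targets=[
    [[0,0,-0.5],[0,0,0],-0.12],
    [[0,0,-0.5],[0,0,0],-0.12],
    [[0,0,-0.4],[0,0,0],-0.12],
    [[0,0,-0.3],[0,0,0],-0.12],
    [[0,0,-0.3],[0,0,0],-0.12],
  ],
)

```text
time_s: 5.07
tool_pos: [0.5251, -0.1413, 0.0169]
eef_rot: [-1.57, -0.0, 1.411]
contact_force: [-6.2, 0.9, 4.1]
grip_width: 0.0404
```

Request:
drive_tool(
  targets=[
    [[0,0,-0.2],[0,0,0],-0.12],
    [[0,0,-0.15],[0,0,0],-0.12],
    [[0,0,-0.15],[0,0,0],-0.12],
  ],
)

```text
time_s: 5.32
tool_pos: [0.5295, -0.142, 0.0168]
eef_rot: [-1.569, -0.0, 1.411]
contact_force: [-15.2, -0.6, 11.6]
grip_width: 0.0398
```

Request:
drive_tool(
  targets=[
    [[0,0,-0.05],[0,0,0],-0.12],
    [[0,0,0],[0,0,0],-0.12],
  ],
)

```text
time_s: 5.48
tool_pos: [0.5294, -0.142, 0.0168]
eef_rot: [-1.569, -0.0, 1.411]
contact_force: [-9.3, -0.1, 5.6]
grip_width: 0.0398
```

```bash
python3 - <<'E'
from h import *
s=bot.read_state();print(s['time_s'],s['tool_pos'],s['eef_rot'],s['contact_force'])
for n in("scene",):
    p,d=bot.capture(n);cv2.imwrite(f"pics/{n}4.png",p)
b=cv2.imread("pics/scene4.png")[140:240,170:310]
cv2.imwrite("pics/m4.png",cv2.resize(b,None,fx=5,fy=5,interpolation=cv2.INTER_CUBIC))
E
```

```text
5.4833 [ 0.52943791 -0.14198492  0.01682313] [-1.56866195e+00 -1.97223791e-04  1.41104630e+00] [-9.33169852 -0.1096566   5.59727999]
```

View pics/m4.png

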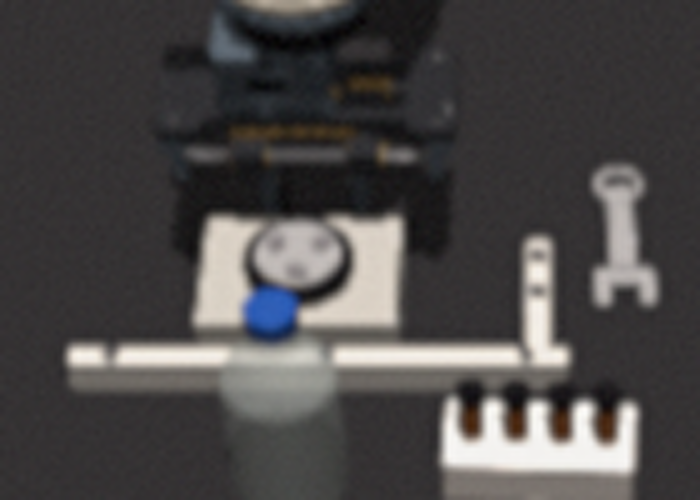

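```bash
python3 - <<'E'
from h import *
print(plane("scene",[[170+200/5,140+327/5],[170+395/5,140+327/5]],.045))
print(plane("scene",[[170+200/5,140+344/5],[170+395/5,140+344/5],[170+100/5,140+343/5],[170+500/5,140+344/5]],.025))
E
```

```text
[[ 0.6290823  -0.21874065  0.045     ]
 [ 0.6472736  -0.10399642  0.045     ]]
[[ 0.62458281 -0.22045513  0.025     ]
 [ 0.64298855 -0.10435238  0.025     ]
 [ 0.61433284 -0.27996886  0.025     ]
 [ 0.65289832 -0.04184195  0.025     ]]
```

Request:
drive_tool(
  targets=[
    [[0,0,0.5],[0,0,0],-0.12],
    [[0,0,1.5],[0,0,0],-0.12],
    [[0,0,1.0],[0,0,0],-1],
    [[-2.0,0,0],[0,0,0],-1],
    [[-3.0,0,0],[0,0,0],-1],
  ],
)

```text
time_s: 5.95
tool_pos: [0.4925, -0.1856, 0.017]
eef_rot: [-1.571, -0.0, 1.413]
contact_force: [-0.7, -0.1, 0.2]
grip_width: 0.0232
```

Request:
drive_tool(
  targets=[
    [[-3.0,0,0],[0,0,0],-1],
    [[-3.0,0,0],[0,0,0],-1],
    [[0,0,-3],[0,0,0],-1],
    [[0,0,-3.0],[0,0,0],-1],
    [[0,0,-2.5],[0,0,0],-1],
  ],
)

```text
time_s: 6.37
tool_pos: [0.569, -0.2609, 0.0173]
eef_rot: [-1.573, 0.0, 1.409]
contact_force: [-0.4, -0.7, -0.4]
grip_width: 0.0007
```

```bash
cat > look.py <<'E'
import sys
from h import *
k=sys.argv[1]
s=bot.read_state();print(s['time_s'],s['tool_pos'],s['eef_rot'],s['contact_force'],s['grip_width'])
p,d=bot.capture("scene");cv2.imwrite(f"pics/scene{k}.png",p)
q,d=bot.capture("top");cv2.imwrite(f"pics/top{k}.png",q)
a=q[150:310,225:400];b=p[130:250,170:350]
cv2.imwrite(f"pics/m{k}.png",np.hstack([cv2.resize(a,(400,366)),cv2.resize(b,(400,366))]))
E
python3 look.py 5
```

```text
6.3667 [ 0.56896539 -0.26088628  0.01727948] [-1.57252271e+00  4.44718691e-04  1.40925559e+00] [-0.36274409 -0.68501323 -0.37691266] 0.0007338751129960851
```

View pics/m5.png

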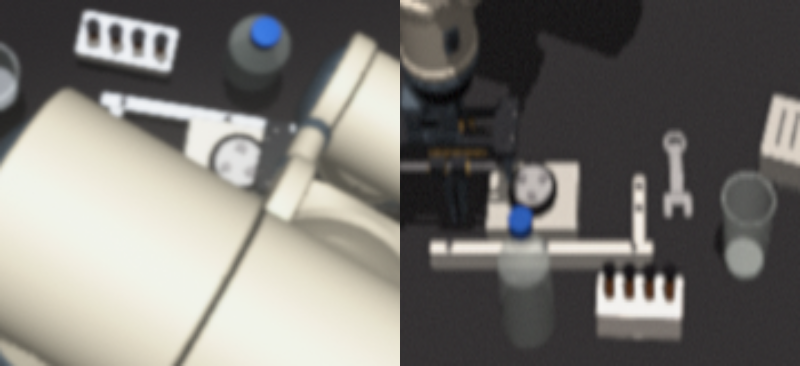

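Request:
drive_tool(
  targets=[
    [[0.8,0,0],[0,0,0],-1],
    [[0.8,0,0],[0,0,0],-1],
    [[0.7,0,0],[0,0,0],-1],
    [[0.5,0,0],[0,0,0],-1],
    [[0.4,0,0],[0,0,0],-1],
  ],
)

```text
time_s: 6.88
tool_pos: [0.572, -0.227, 0.017]
eef_rot: [-1.57, 0.0, 1.412]
contact_force: [-0.9, -2.4, -0.1]
grip_width: 0.0005
```

Request:
drive_tool(
  targets=[
    [[0.4,0,0],[0,0,0],-1],
    [[0.4,0,0],[0,0,0],-1],
    [[0.4,0,0],[0,0,0],-1],
    [[0.5,0,0],[0,0,0],-1],
    [[0.5,0,0],[0,0,0],-1],
  ],
)

```text
time_s: 7.3
tool_pos: [0.5754, -0.2064, 0.017]
eef_rot: [-1.57, 0.001, 1.411]
contact_force: [-4.6, -5.5, 0.7]
grip_width: -0.0001
```

```bash
python3 look.py 6
```

```text
7.3 [ 0.5753635  -0.20637086  0.01695146] [-1.57012479e+00  5.91753034e-04  1.41093146e+00] [-4.60557192 -5.54287195  0.71951375] -5.831257315002742e-05
```

View pics/m6.png

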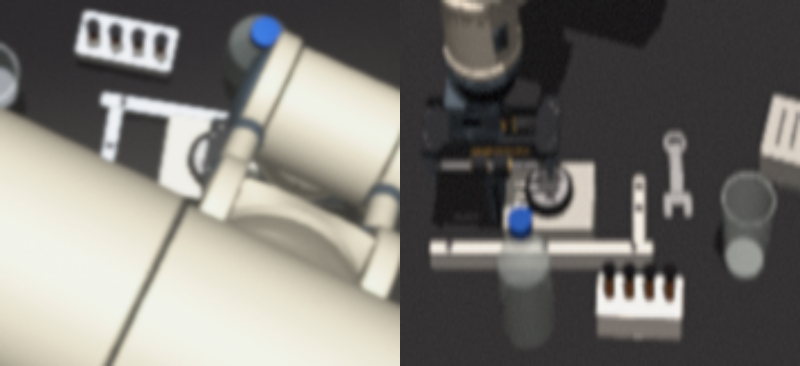

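Request:
drive_tool(
  targets=[
    [[0.5,0,0],[0,0,0],-1],
    [[0.5,0,0],[0,0,0],-1],
    [[0.5,0,0],[0,0,0],-1],
    [[0.5,0,0],[0,0,0],-1],
    [[0.5,0,0],[0,0,0],-1],
  ],
)

```text
time_s: 7.82
tool_pos: [0.5797, -0.1817, 0.017]
eef_rot: [-1.571, 0.0, 1.411]
contact_force: [-2.3, -5.3, 1.3]
grip_width: 0.0008
```

Request:
drive_tool(
  targets=[
    [[0.5,0,0],[0,0,0],-1],
    [[0.5,0,0],[0,0,0],-1],
    [[0.4,0,0],[0,0,0],-1],
    [[0.3,0,0],[0,0,0],-1],
    [[0.2,0,0],[0,0,0],-1],
  ],
)

```text
time_s: 8.23
tool_pos: [0.5828, -0.1629, 0.017]
eef_rot: [-1.571, 0.0, 1.411]
contact_force: [-3.5, -4.7, 0.9]
grip_width: 0.0003
```

```bash
python3 look.py 7
```

```text
8.2333 [ 0.58277256 -0.1628656   0.01698377] [-1.57065963e+00  3.93292919e-04  1.41112509e+00] [-3.49495847 -4.69726786  0.9457943 ] 0.0003316881837036493
```

View pics/m7.png

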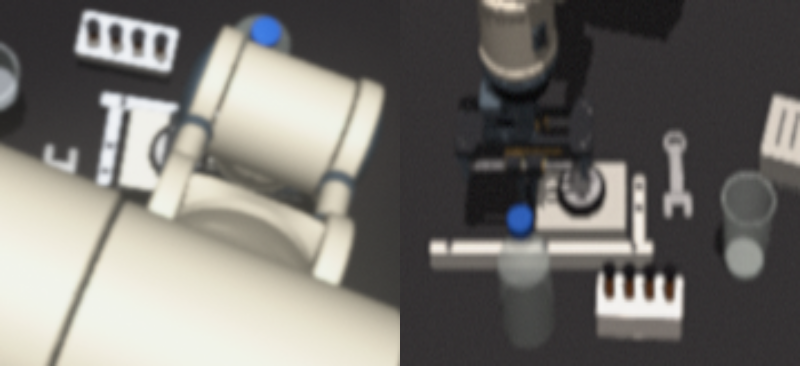

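Request:
drive_tool(
  targets=[
    [[0.2,0,0],[0,0,0],-1],
    [[0.15,0,0],[0,0,0],-1],
    [[0.1,0,0],[0,0,0],-1],
  ],
)

```text
time_s: 8.58
tool_pos: [0.5836, -0.1585, 0.017]
eef_rot: [-1.571, 0.0, 1.411]
contact_force: [-3.3, -5.7, 1.0]
grip_width: 0.0001
```

Request:
drive_tool(
  targets=[
    [[0.1,0,0],[0,0,0],-1],
    [[0.1,0,0],[0,0,0],-1],
  ],
)

```text
time_s: 8.75
tool_pos: [0.5839, -0.1567, 0.0169]
eef_rot: [-1.571, 0.0, 1.411]
contact_force: [-3.0, -4.9, 1.2]
grip_width: 0.0004
```

Request:
drive_tool(
  targets=[
    [[0.1,0,0],[0,0,0],-1],
    [[0.05,0,0],[0,0,0],-1],
  ],
)

```text
time_s: 8.92
tool_pos: [0.5841, -0.1551, 0.0169]
eef_rot: [-1.571, 0.0, 1.411]
contact_force: [-3.2, -4.1, 2.0]
grip_width: 0.0004
```

Request:
drive_tool(
  targets=[
    [[0.1,0,0],[0,0,0],-1],
    [[0.1,0,0],[0,0,0],-1],
  ],
)

```text
time_s: 9.08
tool_pos: [0.5844, -0.1532, 0.0169]
eef_rot: [-1.571, 0.0, 1.411]
contact_force: [-2.3, -4.0, 1.6]
grip_width: 0.0006
```

Request:
drive_tool(
  targets=[
    [[0.1,0,0],[0,0,0],-1],
    [[0.05,0,0],[0,0,0],-1],
  ],
)

```text
time_s: 9.25
tool_pos: [0.5847, -0.1517, 0.017]
eef_rot: [-1.571, 0.0, 1.411]
contact_force: [-3.1, -5.3, 1.0]
grip_width: 0.0004
```

```bash
python3 look.py 8; python3 -c "
import cv2
a=cv2.imread('pics/scene8.png')[160:230,230:310];cv2.imwrite('pics/s8c.png',cv2.resize(a,None,fx=8,fy=8,interpolation=cv2.INTER_CUBIC))"
```

```text
9.25 [ 0.5846684  -0.15167146  0.01695504] [-1.57077476e+00  2.67088834e-04  1.41086726e+00] [-3.13182877 -5.26865424  1.00247731] 0.00044399069194498905
```

View pics/s8c.png

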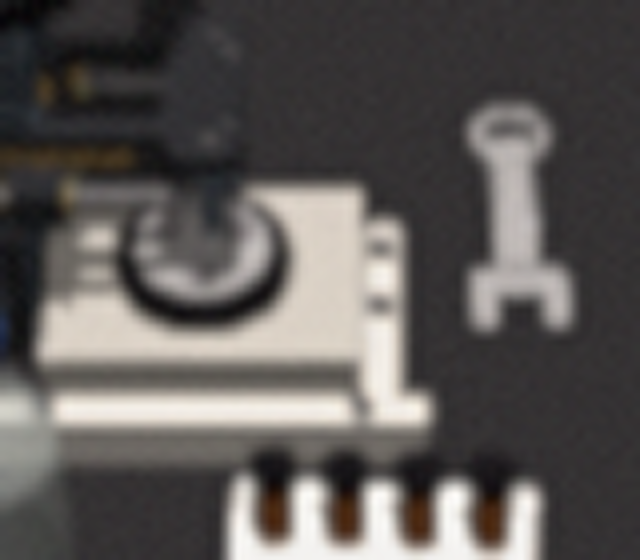

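View pics/m8.png

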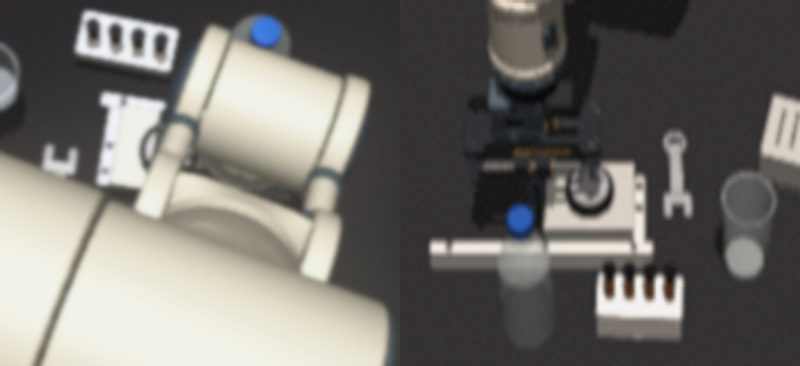

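Request:
drive_tool(
  targets=[
    [[0.1,0,0],[0,0,0],-1],
    [[0.1,0,0],[0,0,0],-1],
  ],
)

```text
time_s: 9.52
tool_pos: [0.5848, -0.1511, 0.017]
eef_rot: [-1.571, 0.002, 1.411]
contact_force: [-9.3, -26.2, 1.5]
grip_width: 0.0003
```

Request:
drive_tool(
  targets=[
    [[0.1,0,0],[0,0,0],-1],
    [[0.1,0,0],[0,0,0],-1],
  ],
)

```text
time_s: 9.68
tool_pos: [0.5848, -0.1509, 0.0171]
eef_rot: [-1.571, 0.005, 1.412]
contact_force: [-15.3, -43.6, 2.9]
grip_width: 0.0005
```

Request:
drive_tool(
  targets=[
    [[0.1,0,0],[0,0,0],-1],
    [[0.1,0,0],[0,0,0],-1],
  ],
)

```text
time_s: 9.85
tool_pos: [0.5849, -0.1508, 0.0173]
eef_rot: [-1.571, 0.007, 1.412]
contact_force: [-20.7, -61.3, 5.6]
grip_width: 0.0
```

Request:
drive_tool(
  targets=[
    [[-0.3,0,0],[0,0,0],-1],
    [[-0.3,0,0],[0,0,0],-1],
    [[-1.0,0,0],[0,0,0],-1],
    [[-2.0,0,0],[0,0,0],-1],
    [[-1.0,0,0],[0,0,0],-1],
  ],
)

```text
time_s: 10.27
tool_pos: [0.5784, -0.1925, 0.017]
eef_rot: [-1.571, 0.0, 1.411]
contact_force: [-0.3, 0.6, -0.2]
grip_width: 0.0003
```

Request:
drive_tool(
  targets=[
    [[0,0,3],[0,0,0],-1],
    [[0,0,3],[0,0,0],-1],
    [[0,0,2.5],[0,0,0],-0.12],
    [[0,0,0],[0,0,0],-0.12],
  ],
)

```text
time_s: 10.6
tool_pos: [0.4892, -0.176, 0.0166]
eef_rot: [-1.566, -0.002, 1.41]
contact_force: [0.6, 0.5, -0.6]
grip_width: 0.011
```

```bash
python3 look.py 9; python3 - <<'E'
from h import *
s=bot.read_state()
t=s['tool_pos'][:2]; y=-.16;x=np.array([np.cos(y),np.sin(y)]);yy=np.array([-np.sin(y),np.cos(y)])
d=t-np.array([.602,-.084]);print(d@x,d@yy)
a=cv2.imread('pics/scene9.png')[160:230,230:310];cv2.imwrite('pics/s9c.png',cv2.resize(a,None,fx=8,fy=8,interpolation=cv2.INTER_CUBIC))
E
```

```text
10.6 [ 0.48922639 -0.17597252  0.01660758] [-1.56580583 -0.00164023  1.41011805] [ 0.58036184  0.51891937 -0.62409729] 0.011040520913343942
-0.09161267000853944 -0.10957788140628438
```

View pics/s9c.png

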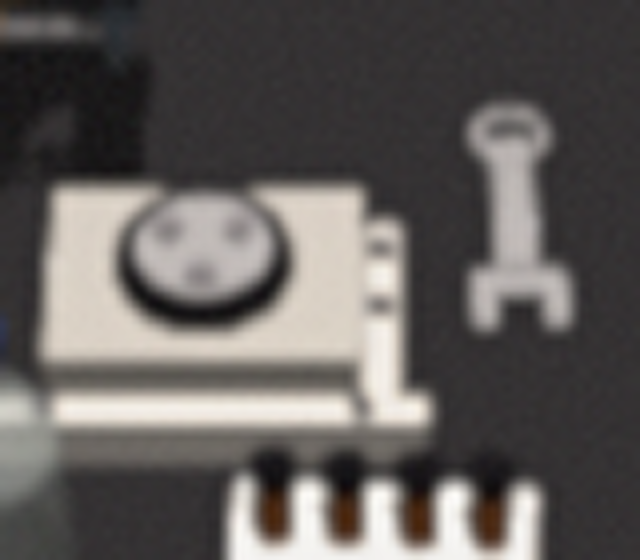

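View pics/m9.png

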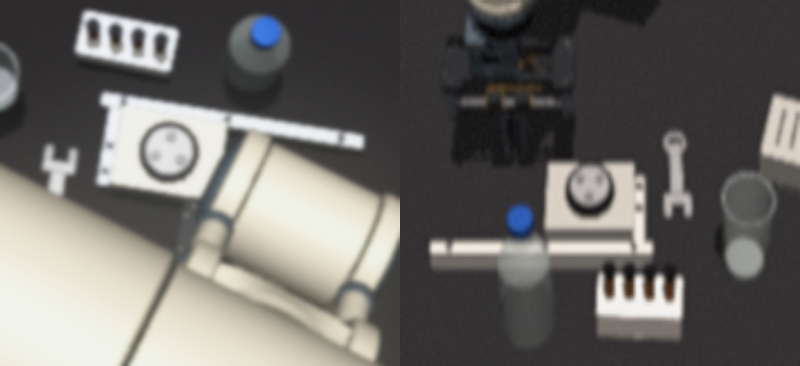

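Request:
drive_tool(
  targets=[
    [[3,0,0],[0,0,0],-0.12],
    [[3,0,0],[0,0,0],-0.12],
    [[3,0,0],[0,0,0],-0.12],
    [[3,0,0],[0,0,0],-0.12],
    [[0.4,0,0],[0,0,0],-0.12],
  ],
)

```text
time_s: 11.12
tool_pos: [0.5158, -0.0515, 0.017]
eef_rot: [-1.572, -0.001, 1.413]
contact_force: [-0.7, -1.2, 0.4]
grip_width: 0.0402
```

Request:
drive_tool(
  targets=[
    [[0,0,-1],[0,0,0],-0.12],
    [[0,0,-0.6],[0,0,0],-0.12],
    [[0,0,-0.4],[0,0,0],-0.12],
    [[0,0,-0.3],[0,0,0],-0.12],
    [[0,0,-0.2],[0,0,0],-0.12],
  ],
)

```text
time_s: 11.53
tool_pos: [0.5395, -0.06, 0.0169]
eef_rot: [-1.571, 0.0, 1.41]
contact_force: [-0.4, -0.3, 0.5]
grip_width: 0.0399
```

Request:
drive_tool(
  targets=[
    [[0,0,-0.1],[0,0,0],-0.12],
    [[0,0,-0.1],[0,0,0],-0.12],
    [[0,0,-0.1],[0,0,0],-0.12],
  ],
)

```text
time_s: 11.78
tool_pos: [0.5417, -0.0597, 0.0169]
eef_rot: [-1.571, -0.0, 1.411]
contact_force: [-0.6, -0.6, 0.5]
grip_width: 0.0402
```

Request:
drive_tool(
  targets=[
    [[0,0,-0.1],[0,0,0],-0.12],
    [[0,0,-0.1],[0,0,0],-0.12],
  ],
)

```text
time_s: 11.95
tool_pos: [0.5426, -0.0597, 0.0168]
eef_rot: [-1.568, 0.0, 1.411]
contact_force: [-9.0, -0.1, 6.5]
grip_width: 0.04
```

Request:
drive_tool(
  targets=[
    [[0,0,-0.1],[0,0,0],-0.12],
    [[0,0,-0.1],[0,0,0],-0.12],
  ],
)

```text
time_s: 12.12
tool_pos: [0.5426, -0.0596, 0.0165]
eef_rot: [-1.565, -0.0, 1.411]
contact_force: [-17.8, 0.4, 12.7]
grip_width: 0.0402
```

Request:
drive_tool(
  targets=[
    [[0,0,-0.1],[0,0,0],-0.12],
    [[0,0,-0.05],[0,0,0],-0.12],
  ],
)

```text
time_s: 12.28
tool_pos: [0.5425, -0.0595, 0.0164]
eef_rot: [-1.562, -0.0, 1.411]
contact_force: [-23.8, 1.2, 18.6]
grip_width: 0.0402
```

Request:
drive_tool(
  targets=[
    [[0,0,0.3],[0,0,0],-0.12],
    [[0,0,0.4],[0,0,0],-0.12],
    [[0,0,1.5],[0,0,0],-0.12],
    [[0,0,2],[0,0,0],-0.12],
    [[0,0,2],[0,0,0],-0.12],
  ],
)

```text
time_s: 12.7
tool_pos: [0.4858, -0.0504, 0.017]
eef_rot: [-1.572, 0.0, 1.411]
contact_force: [-0.7, -0.3, -1.4]
grip_width: 0.0402
```

Request:
drive_tool(
  targets=[
    [[0,-3,1],[0,0,0],-0.12],
    [[0,-4,0],[0,0,0],-0.12],
    [[0,-4,0],[0,0,0],-0.12],
    [[0,-4,0],[0,0,0],-0.12],
    [[-4,-2,0],[0,0,0],-0.12],
  ],
)

```text
time_s: 13.12
tool_pos: [0.4722, -0.0826, 0.1901]
eef_rot: [-1.576, -0.001, 1.415]
contact_force: [2.0, -0.5, 0.9]
grip_width: 0.0398
```

Request:
drive_tool(
  targets=[
    [[-4,0,0.8],[0,0,0],-0.12],
    [[-4,0,0.8],[0,0,0],-0.12],
    [[-4,0,0.8],[0,0,0],-0.12],
    [[-4,0,0.8],[0,0,0],-0.12],
    [[-4,0,0.8],[0,0,0],-0.12],
  ],
)

```text
time_s: 13.53
tool_pos: [0.398, -0.2785, 0.1858]
eef_rot: [-1.572, 0.0, 1.411]
contact_force: [0.9, -0.1, -0.3]
grip_width: 0.0403
```

Request:
drive_tool(
  targets=[
    [[-4,0,0.8],[0,0,0],-0.12],
    [[-4,0,0.8],[0,0,0],-0.12],
    [[-4,0,0.8],[0,0,0],-0.12],
    [[-4,0,0.8],[0,0,0],-0.12],
    [[0,0,0],[0,0,0],-0.12],
  ],
)

```text
time_s: 13.95
tool_pos: [0.3398, -0.4361, 0.1857]
eef_rot: [-1.572, 0.004, 1.407]
contact_force: [-0.9, 0.6, -0.5]
grip_width: 0.0399
```

```bash
python3 look.py 10; python3 - <<'E'
from meas import *
T=cv2.imread("pics/top10.png");S=cv2.imread("pics/scene10.png")
a=T[175:260,235:345];cv2.imwrite('pics/t10c.png',cv2.resize(a,None,fx=6,fy=6,interpolation=cv2.INTER_CUBIC))
a=S[160:225,225:305];cv2.imwrite('pics/s10c.png',cv2.resize(a,None,fx=8,fy=8,interpolation=cv2.INTER_CUBIC))
E
```

```text
13.95 [ 0.33979977 -0.43612931  0.18570666] [-1.57214977  0.0035151   1.40721938] [-0.9395276   0.56179587 -0.49905752] 0.03988369391419816
```

View pics/t10c.png

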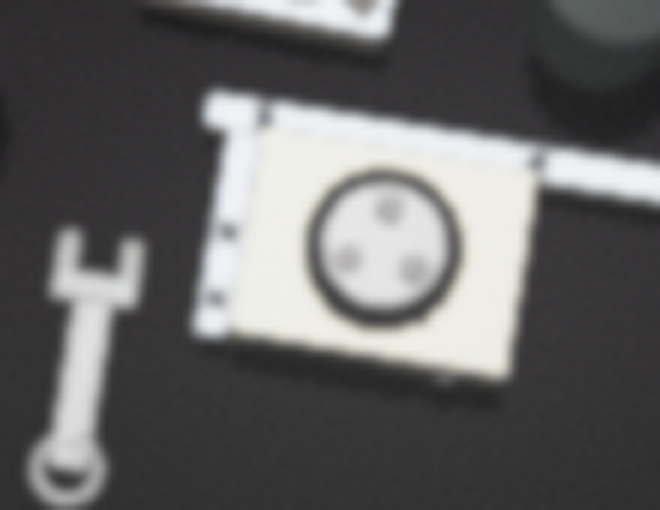

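View pics/s10c.png

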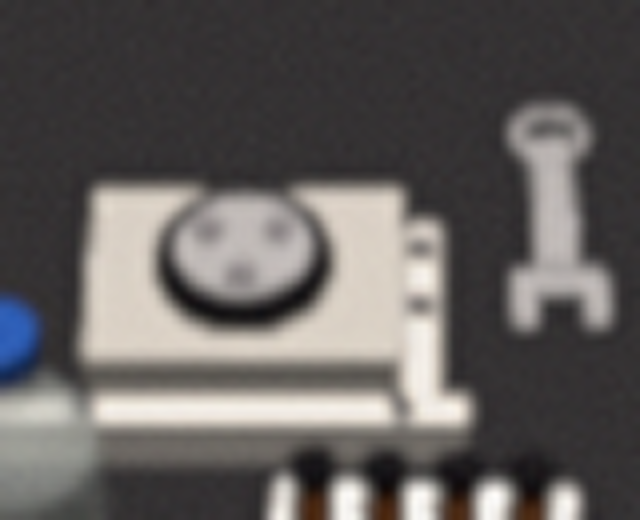

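View pics/top10.png

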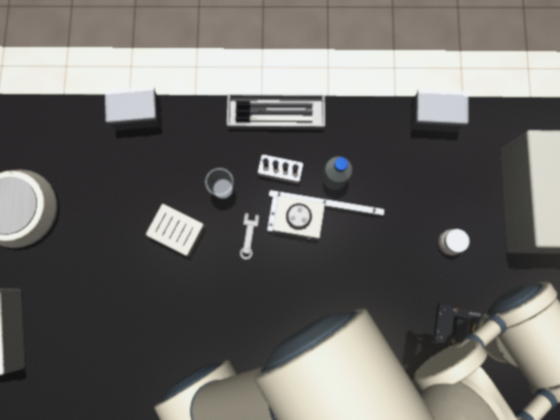

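```bash
python3 - <<'E'
from meas import *
T=cv2.imread("pics/top10.png");S=cv2.imread("pics/scene10.png")
def edge(n,I,a,b,z,w=4,rising=None):
    # subpixel edge points along segment a-b, sampled across; fit line on plane z
    a=np.array(a,float);b=np.array(b,float);t=(b-a)/np.linalg.norm(b-a);nn=np.array([-t[1],t[0]])
    g=I.astype(np.float32).mean(2);pts=[]
    o=np.arange(-w,w+.01,.2)
    for s in np.linspace(.08,.92,40):
        c=a+(b-a)*s; q=c+o[:,None]*nn
        v=cv2.remap(g,q[:,:1].astype(np.float32),q[:,1:].astype(np.float32),cv2.INTER_CUBIC)[:,0]
        d=np.abs(np.gradient(v)); d=d*(d>.3*d.max()); pts.append(c+nn*(o*d).sum()/d.sum())
    P=plane(n,pts,z)[:,:2]
    v=cv2.fitLine((P*1000).astype(np.float32),cv2.DIST_HUBER,0,.01,.01)[:,0]
    return v
def C(x,y): return (235+x/6,175+y/6)
def ang(v): return np.arctan2(v[1],v[0])
L={}
L['pump -x']=edge("top",T,C(225,335),C(508,380),.045)
L['pump -y']=edge("top",T,C(540,178),C(508,380),.045,3)
L['bar outer']=edge("top",T,C(205,92),C(540,145),.025,3)
L['bar inner free']=edge("top",T,(330,206),(382,214),.025,3)
L['short outer']=edge("top",T,C(225,125),C(192,335),.025,3)
for k,v in L.items():
    a=ang(v); print(k,np.round(v[2:],1),'yaw',round(((a+np.pi/4)%(np.pi/2))-np.pi/4,4))
def dist(l,m): # distance of l's midpoint from line m
    n=np.array([-m[1],m[0]]);return abs((l[2:]-m[2:])@n)
print('pump -x to bar outer (104)',dist(L['pump -x'],L['bar outer']),'pump -y to short outer (134)',dist(L['pump -y'],L['short outer']))
def CS(x,y): return (225+x/8,160+y/8)
for k,a,b,z in(('s pump -x',CS(92,182),CS(190,182),.045),('s pump +x',CS(85,360),CS(395,360),.045),('s bar outer',CS(100,430),CS(270,430),.025),('s pump -y',CS(92,185),CS(82,355),.045),('s pump +y',CS(406,190),CS(404,355),.045),('s bar front L',(186,211.5),(205,211.5),.025)):
    v=edge("scene",S,a,b,z,1.5);aa=ang(v);print(k,np.round(v[2:],1),round(((aa+np.pi/4)%(np.pi/2))-np.pi/4,4))
# bystanders: image change outside work area
T0=cv2.imread("top0.png")
d=cv2.absdiff(T,T0).max(2)
for nm,(x0,y0,x1,y1) in dict(wrench=(235,205,264,262),rack=(250,148,306,186),bottle=(320,148,356,192),beaker=(200,162,240,204),power=(140,198,210,262),jar=(436,222,474,260)).items(): print(nm,(d[y0:y1,x0:x1]>40).sum())
E
```

```text
pump -x [556.7 -79.3] yaw -0.1586
pump -y [ 591.1 -143.2] yaw -0.1587
bar outer [662.4 -90.6] yaw -0.1595
bar inner free [ 622.4 -235.3] yaw -0.1575
short outer [610.3  -8.8] yaw -0.155
pump -x to bar outer (104) 106.16018 pump -y to short outer (134) 135.76508
s pump -x [ 550.9 -112.9] -0.1516
s pump +x [647.4 -86. ] -0.1569
s bar outer [ 658.9 -110.8] -0.1578
s pump -y [ 587.2 -138.2] -0.1533
s pump +y [613.6 -19.3] -0.131
s bar front L [ 631.3 -263. ] -0.1631
wrench 0
rack 0
bottle 0
beaker 0
power 0
jar 0
```

```bash
python3 - <<'E'
from plant import bot
print(bot.read_state()['contact_force'],bot.sign_off())
E
```

```text
the job is handed in; nothing more can be done
[-0.62146975  1.52819845 -0.66222895] None
```

The pump is in the corner, square and against both bars as far as my checks can tell, and the job was handed in at about 14 s.

**What I did:** I pushed the casing with two fingers on its −x face, clear of the knob, turning it to the stop's yaw as it went to the long bar. I then slid it along that bar with one finger's back on its −y face until it met the short bar. A second press towards the long bar followed, and the arm drew clear. The pump head was never near the fingers.

**Last checks:**
- **Contact:** the force rose sharply against each bar with almost no further motion, to about 65 N at the short bar and 24 N horizontally in the second long-bar press. The second long-bar press stopped where the first had. Up to 19 N of vertical force came with it, so force alone does not prove contact there.
- **Square:** in the top view the pump's yaw is −0.159 rad, against −0.158 to −0.160 for the long bar and −0.155 for the short bar's outer edge. Scene-camera edge fits scattered more, from −0.131 to −0.157 for the pump.
- **Fully home:** the pump's −x face is 89.6 mm from the long bar's inner line, where 90 mm is expected. Distances to the bars' outer edges read about 2 mm long on both axes (106.2 against 104, 135.8 against 134). I put that down to edge blur in the picture, but it is not proven. The short bar's inner face could not be measured directly.
- **Bystanders:** the power unit, bottle, beaker, jar, rack and wrench show no change in the top view.

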